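Find the unlatched vaccine cool-box lid and hold it open

TASK

One of the three lids on the vaccine cool box has not latched. First tap down on each of the three shut lids in turn (on its grip or plate), from the robot's left to its right, to feel which one gives; then lift that loose lid by its round grip to 45 degrees or more and finish while still holding it open. Leave the vial, the cup and the jar beside the box where they are.

Things in the scene. Friction and masses are not known exactly. Their poses are not given: they have to be found in the camera images.
- cool_box: blue cool box, white rim, 240 (x) x 500 (y) x 165 mm high, fixed; origin: centre of its underside; front (-x) to the robot, +y to the robot's left, z up. Three lids side by side in its top, grips 155 mm apart along y; shut, each grip's centre is at x -35, z 202 mm. Which is loose cannot be seen. A grey logger stands 22 mm out of its front
- left_grip (a point): robot's left (+y) lid: white plate 190 x 142 x 20 mm with an upright grey grip, a round disc 36 mm across, 16 mm thick, flat faces to +y and -y. Origin: the disc's centre; axes turn with the lid, those of the box when shut. Plate top 32 mm below the origin, disc top 18 mm above; plate from x -65 to +125 mm. Hinge line parallel to y, at x +130, z -37 mm.
- middle_grip (a point): middle lid: white plate 190 x 142 x 20 mm with an upright grey grip, a round disc 36 mm across, 16 mm thick, flat faces to +y and -y. Origin: the disc's centre; axes turn with the lid, those of the box when shut. Plate top 32 mm below the origin, disc top 18 mm above; plate from x -65 to +125 mm. Hinge line parallel to y, at x +130, z -37 mm.
- right_grip (a point): robot's right (-y) lid: white plate 190 x 142 x 20 mm with an upright grey grip, a round disc 36 mm across, 16 mm thick, flat faces to +y and -y. Origin: the disc's centre; axes turn with the lid, those of the box when shut. Plate top 32 mm below the origin, disc top 18 mm above; plate from x -65 to +125 mm. Hinge line parallel to y, at x +130, z -37 mm.
- left_lid (a joint): opening angle of the left lid, rad: 0 shut, grows as the front edge rises, stop at 1.15. A latched lid moves under 0.01 either way. The loose one sinks to a stop at -0.06 (8 mm at the grip) under about 1 N of push down on the grip, springs back, and can be lifted; a light spring and its weight (2 N growing to 10 N at the grip) shut it as soon as it is let go.
- middle_lid (a joint): opening angle of the middle lid, rad: 0 shut, grows as the front edge rises, stop at 1.15. A latched lid moves under 0.01 either way. The loose one sinks to a stop at -0.06 (8 mm at the grip) under about 1 N of push down on the grip, springs back, and can be lifted; a light spring and its weight (2 N growing to 10 N at the grip) shut it as soon as it is let go.
- right_lid (a joint): opening angle of the right lid, rad: 0 shut, grows as the front edge rises, stop at 1.15. A latched lid moves under 0.01 either way. The loose one sinks to a stop at -0.06 (8 mm at the grip) under about 1 N of push down on the grip, springs back, and can be lifted; a light spring and its weight (2 N growing to 10 N at the grip) shut it as soon as it is let go.
- vial: bystander: small loose amber glass vial with a metal cap, 32 mm across, 65 mm tall, to the left of the box; origin: centre of its underside, z up
- cup: bystander: loose clear cup, 68 mm across, 85 mm tall, to the left of the box; origin: centre of its underside, z up
- swab_jar: bystander: loose clear jar with steel cap, 72 mm across, 90 mm tall, to the right of the box; origin: centre of its underside, z up

How it is judged:
By the outcome, as a careful person would: the job done as asked, in the order asked, and still so for the second after the job is handed in, while the arm keeps its last pose, push and grip.
It also fails if it takes over 54 s, if anything falls off the work surface, if the arm or the gripper's body presses on something with over 40 N, if the wrist force passes 120 N, or if a joint passes its speed limit or range.

ROBOT

A 7-joint arm with a two-finger parallel gripper is mounted at the origin on the work surface. World frame = base frame: x ahead of the robot, y to its left, z up, the work surface at z = 0. Lengths are in mm, angles in rad, forces in N, time in s.
With the tool pointing down it reaches from about 400 to 875 mm from the base axis. Payload 4.4 kg.
Tool frame: the origin (TCP) lies at the very end of the fingers, on their centre line; the grasp point (between the pads) lies ctrl.grip_depth behind it (ctrl.grip_depth is the distance from the TCP to the grasp point, in mm); y points along the fingers, x is the direction in which the jaws open and shut, and the axes are right-handed (so a half turn about y gives the same grasp; the last joint's range is limited). The gripper opens to 85 mm and grips with 20 to 120 N. Pads are 22 mm wide; open, the fingers measure 114 mm over their backs; the gripper's body (76 mm by 85 mm) begins 54 mm behind the grasp point. The pads swing forward as they close: fully open they stand 13 mm farther back than shut.
Start: joints at [-1.31, 0.628, 0.038, 1.517, -0.027, 0.996, -0.02], TCP at [208.636, 615.621, 231.313] pointing down, gripper open.
Joint ranges: [-3.06, 3.06], [-0.37, 2.12], [-1.25, 1.32], [0.18, 2.47], [-1.1, 4.24], [0.23, 1.98], [-2.94, 2.94]. Speed limits (rad/s): [2.57, 2.57, 3.14, 3.14, 3.14, 3.14, 3.14].

INTERFACE

Orientations are given as [roll, pitch, yaw] about the fixed x, y, z axes, in that order (R = Rz(yaw) Ry(pitch) Rx(roll)).
In Python, from cell import ctrl gives the robot as it stands.
- The arm moves only by the tool apply_moves, never from a script. Its argument "motion" is a list of rows, each a list of 5 numbers: the shift along the tool's x, y, z in cm, then the turn about the tool's y in rad, then the finger opening in cm, from 0 to 8.54. In form: [[tx, ty, tz, roll, hand], ...]. A call has 1 to 20 rows; each row is the pose to reach, as a shift and turn from the pose commanded when the call began, along the tool's axes at that moment; what a row does not reach only later rows make up. A row lasts 1/8 s, in which the tool goes at most 62.5 mm and 10.7 degrees, less where a joint would pass 70% of its speed; a pose out of reach is approached as far as the arm can. A call with a gripper value outside its range is refused whole. The fingers move at their own pace and stop on an object; the grip force is fixed at half the most. Time passes only in rows, so rows that repeat a pose let the fingers close. It gives the time, the measured TCP pose, the force and the opening at its end, in the units of the state.
- ctrl.read_state(): the state, without advancing time (a new reading comes with each control period).
- ctrl.get_image(name): name is "scene" or "top" or "wrist"; returns a dict with "image" (400x640x3 uint8, red, green, blue), "vfov" (degrees; the focal length in pixels is half the picture's height over the tangent of half this angle, whatever the lens; pixels are square), "cx", "cy" (the principal point, pixels), "extrinsics" (4x4, takes a point from world to camera coordinates); the wrist camera has in their place "tool_from_camera" (4x4, takes a point from camera to tool coordinates, whose origin is the TCP and whose axes are the tool frame's). Camera axes: x right, y up, looking along -z (the intrinsics and any distortion apply to the point x, -y, -z); pixel columns grow to the right and rows downward; lengths in mm; the calibration is good to about 2 mm. A picture is of the moment at which its call begins: read the wrist's pose just before it. There is no depth.
- ctrl.finish_job(): hands the job in, once; it reports no verdict.
Trained networks look in a picture, given as the dict that the camera call returned (one of the last four; its "shot" number tells which), for a name from the list of things; names that differ only in an ending like _2 or _b are one class to them, and where a whole thing is asked for, a point or a joint stands for the part that bears it (a point fixed in the world has none). Each returns a list of dicts, best first, with "confidence" (0 to 1); they miss things now and then, are a little off and sometimes report something else, mostly with a low value. They report only what shows in the picture. A call takes as long as a camera call.
- ctrl.search_frame(picture, query): "location" ([x, y, z] in mm, in world coordinates, good to about 4 mm: the middle of the surface that is visible of it).
- ctrl.mark_of(picture, query): "location" ([x, y, z] in mm, in world coordinates, good to about 4 mm: a listed point, or the origin of a listed thing).
The state is a dict: "clock": time; "qpos": joint angles; "qd": joint speeds; "tau": joint torques, N m; "eef_pos": TCP position; "tool_rot": TCP orientation; "force": force on the tool from outside, world axes, zero at the start; "torque": the same for the moment, N m; "width": finger opening in mm.
Only numpy, scipy, OpenCV 4.12 (cv2) and the standard library are available. Lean on these libraries where they do the work, as an engineer would, in place of code of your own. Each camera call takes 0.05 s, during which the arm holds its last target.

## Working session

There is one attempt and no reset: what is moved stays moved. The work goes in short steps, Python scripts to look and compute and a tool call to move; the robot and the scene stay as the last step left them, time stands still between calls to the robot, and variables do not carry over. Pictures are saved under pics/ and viewed, and the job is handed in when it is done.

Besides the shell and the picture viewer there is one more tool, called after "Emit:" as name([rows], argument=value, ...), one row to a line, values as JSON. apply_moves: Moves the arm, as the interface text tells. Its arguments: {"type":"object","properties":{"motion":{"type":"array","items":{"type":"array","items":{"type":"number"}}}},"required":["motion"]}

```bash
ls; mkdir -p pics; python3 - <<'E'
from cell import ctrl
import cv2, numpy as np
s=ctrl.read_state()
for k,v in s.items(): print(k,np.round(v,3))
print(ctrl.grip_depth)
for n in ("scene","top","wrist"):
    p=ctrl.get_image(n)
    cv2.imwrite(f"pics/a_{n}.png",p["image"][:,:,::-1])
    print(n,p["vfov"],p["cx"],p["cy"])
    print(np.round(p.get("extrinsics",p.get("tool_from_camera")),3))
    for q in ("cool_box","left_grip","middle_grip","right_grip","vial","cup","swab_jar"):
        r=ctrl.mark_of(p,q)
        print(q,[(np.round(d["location"],1).tolist(),round(d["confidence"],2)) for d in r[:3]])
E
```

```text
pics
clock 0.0
qpos [-1.31   0.629  0.038  1.518 -0.027  0.996 -0.02 ]
qd [-0.001 -0.002 -0.001  0.001 -0.     0.     0.   ]
tau [-1.0000e-03 -5.6341e+01  1.2270e+00 -1.9344e+01  1.1000e-02  1.1000e-02
  0.0000e+00]
eef_pos [208.427 615.013 230.395]
tool_rot [-1.571  0.002  1.244]
force [ 1.081 -0.085  0.138]
torque [-0.015 -0.001 -0.005]
width 85.5
18.700000000000003
scene 43.36134190696801 318.42784689376316 200.99662572948031
[[-3.010000e-01  9.540000e-01  1.600000e-02  1.146000e+02]
 [-7.400000e-01 -2.440000e-01  6.270000e-01  3.714900e+02]
 [ 6.020000e-01  1.770000e-01  7.790000e-01 -1.706391e+03]
 [ 0.000000e+00  0.000000e+00  0.000000e+00  1.000000e+00]]
cool_box [([556.1, -51.7, 0.6], 0.77)]
left_grip [([503.8, 101.9, 203.2], 0.86)]
middle_grip [([525.8, -55.3, 199.5], 0.63)]
right_grip [([546.1, -207.9, 203.8], 0.82)]
vial [([516.7, 262.2, 4.2], 0.68)]
cup [([561.5, 333.1, 0.2], 0.72)]
swab_jar [([637.6, -382.9, 1.7], 0.73)]
top 42.289929983003574 316.4799142980105 199.05608120490874
[[-5.000000e-03 -1.000000e+00  7.000000e-03  7.395200e+01]
 [ 9.960000e-01 -4.000000e-03  8.800000e-02 -6.002250e+02]
 [-8.800000e-02  7.000000e-03  9.960000e-01 -1.773598e+03]
 [ 0.000000e+00  0.000000e+00  0.000000e+00  1.000000e+00]]
cool_box []
left_grip [([505.3, 95.5, 206.0], 0.72)]
middle_grip [([522.3, -55.6, 202.7], 0.8)]
right_grip [([545.3, -209.8, 200.4], 0.89), ([521.6, -55.9, 202.7], 0.44)]
vial [([514.0, 267.6, 0.9], 0.44)]
cup [([561.0, 333.1, -0.9], 0.53)]
swab_jar [([637.9, -380.7, 0.4], 0.94)]
wrist 67.89731512520726 322.35884969560675 199.53913483956424
[[ 1.00000e+00 -0.00000e+00  0.00000e+00 -6.26000e-01]
 [ 1.00000e-03  2.72000e-01 -9.62000e-01 -1.41562e+02]
 [ 0.00000e+00  9.62000e-01  2.72000e-01  6.76640e+01]
 [ 0.00000e+00  0.00000e+00  0.00000e+00  1.00000e+00]]
cool_box []
left_grip []
middle_grip []
right_grip []
vial []
cup []
swab_jar []
```

View pics/a_scene.png

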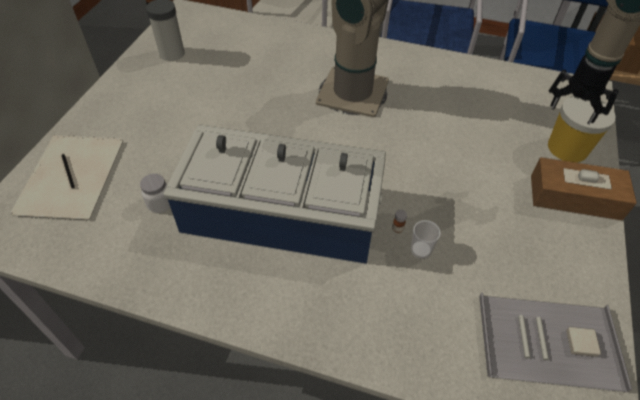

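View pics/a_top.png

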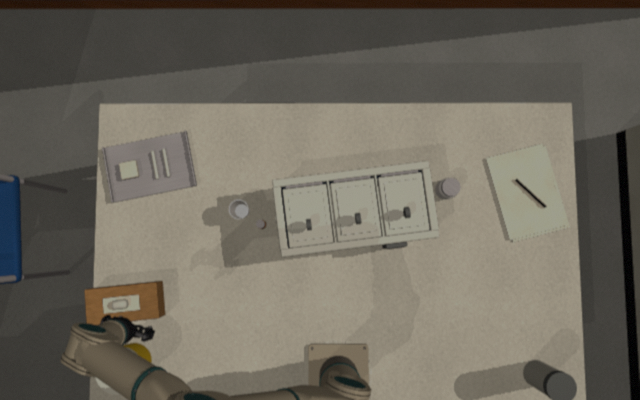

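The scene picture shows the box centred near (275,190), its three grips at about (221,143), (281,152) and (343,160), and the jar, vial and cup beside it. The top picture agrees, with the grips at (309,225), (358,218) and (407,212). I'll write a helper that converts world targets into tool-axis moves.

```bash
cat > h.py <<'E'
from cell import ctrl
import numpy as np
from scipy.spatial.transform import Rotation as Ro
M=np.array([524.8,-55.2,202.]);YAW=np.arctan2(20.6,153.8)
by=np.array([-np.sin(YAW),np.cos(YAW),0]);bx=np.array([np.cos(YAW),np.sin(YAW),0])
G={'L':M+155*by,'M':M,'R':M-155*by}
def to(p,yaw=YAW+np.pi/2):
    s=ctrl.read_state();R=Ro.from_euler('xyz',s['tool_rot'])
    d=R.inv().apply(np.array(p)-s['eef_pos'])/10
    dy=yaw-s['tool_rot'][2]
    dy=(dy+np.pi/2)%np.pi-np.pi/2
    print('t',s['clock'],'eef',np.round(s['eef_pos'],1),'rot',np.round(s['tool_rot'],3),'shift cm',np.round(d,2),'roll',round(-dy,3),'F',np.round(s['force'],1),'w',s['width'])
E
python3 - <<'E'
from h import *
print(G,YAW)
to(G['L']+[0,0,58])
E
```

```text
{'L': array([504.22302647,  98.42808389, 202.        ]), 'M': array([524.8, -55.2, 202. ]), 'R': array([ 545.37697353, -208.82808389,  202.        ])} 0.13314773357174453
t 1.2 eef [208.6 615.6 231.3] rot [-1.571  0.     1.244] shift cm [-39.49  -2.87 -44.6 ] roll -0.46 F [-0.5 -0.4 -0.1] w 85.46164188396169
```

Emit:
apply_moves([
  [0, -4, 0, 0, 8.5],
  [-3, -5, -3.4, -0.05, 8.5],
  [-8, -5, -9, -0.1, 4],
  [-12, -5, -13.6, -0.2, 0],
  [-16, -5, -18.1, -0.3, 0],
  [-20, -5, -22.6, -0.4, 0],
  [-24, -5, -27.1, -0.46, 0],
  [-28, -5, -31.6, -0.46, 0],
  [-32, -5, -36.1, -0.46, 0],
  [-36, -4, -40.7, -0.46, 0],
  [-39.5, -2.9, -44.6, -0.46, 0],
  [-39.5, -2.9, -44.6, -0.46, 0],
  [-39.5, -2.9, -44.6, -0.46, 0],
  [-39.5, -2.9, -44.6, -0.46, 0],
])

```text
clock: 2.95
eef_pos: [503.7, 100.1, 260.6]
tool_rot: [-1.571, -0.001, 1.707]
force: [0.2, -0.1, -0.3]
width: -0.2
```

```bash
python3 - <<'E'
from h import *
import cv2
to(G['L']+[0,0,18])
p=ctrl.get_image('wrist');cv2.imwrite('pics/w1.png',p['image'][:,:,::-1])
s=ctrl.get_image('scene');cv2.imwrite('pics/s1.png',s['image'][:,:,::-1])
for q in ('left_grip','middle_grip'):
  for d in ctrl.mark_of(p,q)[:2]: print(q,np.round(d['location'],1),d['confidence'])
E
```

```text
t 2.95 eef [503.7 100.1 260.6] rot [-1.571e+00 -1.000e-03  1.707e+00] shift cm [-0.18  4.06 -0.02] roll 0.003 F [ 0.2 -0.1 -0.3] w -0.16310339732219992
left_grip [502.4  97.2 203.2] 0.97
left_grip [530.6 -53.7 201.5] 0.31
middle_grip [529.8 -55.4 199.7] 0.95
```

View pics/w1.png

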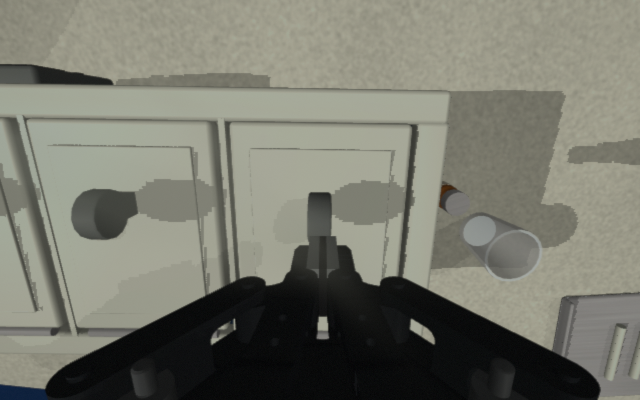

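View pics/s1.png

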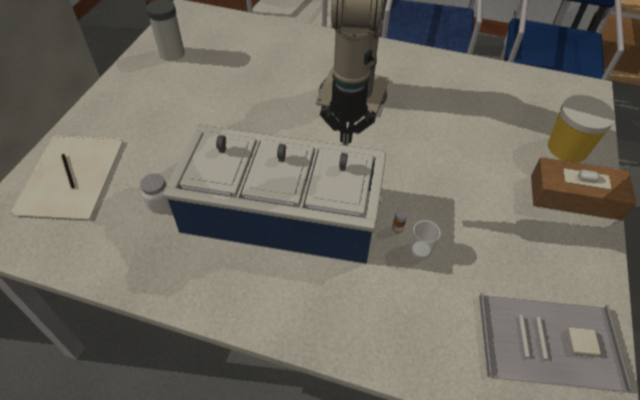

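The wrist picture shows the closed fingertips at (323,240) directly over the left grip at (319,215), with the box rim square to the image. Next I tap the left lid.

Emit:
apply_moves([
  [-0.15, 2, 0, 0, 0],
  [-0.15, 3.4, 0, 0, 0],
  [-0.15, 3.7, 0, 0, 0],
  [-0.15, 3.9, 0, 0, 0],
])

```text
clock: 3.65
eef_pos: [504.6, 97.1, 221.4]
tool_rot: [-1.571, -0.0, 1.704]
force: [-0.4, 0.1, 0.2]
width: 0.2
```

Emit:
apply_moves([
  [0, 0.1, 0, 0, 0],
  [0, 0.2, 0, 0, 0],
])

```text
clock: 3.9
eef_pos: [504.8, 96.9, 219.9]
tool_rot: [-1.572, -0.0, 1.704]
force: [-2.0, -0.1, 9.6]
width: 0.3
```

Emit:
apply_moves([
  [0, 0.05, 0, 0, 0],
  [0, 0.1, 0, 0, 0],
  [0, 0.1, 0, 0, 0],
])

```text
clock: 4.28
eef_pos: [504.8, 96.9, 219.9]
tool_rot: [-1.572, -0.0, 1.704]
force: [-2.9, -0.5, 9.8]
width: 0.0
```

The left lid is firm: 10 N gives no travel. I'll lift and move to the middle lid.

Emit:
apply_moves([
  [0, -2, 0, 0, 0],
  [0, -4, 0, 0, 0],
  [-5, -4.5, 0, 0, 0],
  [-10, -4.5, 0, 0, 0],
  [-15.5, -4, 0, 0, 0],
  [-15.5, -4, 0, 0, 0],
  [-15.5, -4, 0, 0, 0],
])

```text
clock: 5.15
eef_pos: [525.0, -56.3, 258.3]
tool_rot: [-1.571, -0.001, 1.704]
force: [0.2, 1.1, -1.0]
width: 0.1
```

```bash
python3 - <<'E'
from h import *
import cv2
to(G['M']+[0,0,18])
p=ctrl.get_image('wrist');cv2.imwrite('pics/w2.png',p['image'][:,:,::-1])
for q in ('left_grip','middle_grip','right_grip'):
  for d in ctrl.mark_of(p,q)[:2]: print(q,np.round(d['location'],1),d['confidence'])
E
```

```text
t 5.15 eef [525.  -56.3 258.3] rot [-1.571e+00 -1.000e-03  1.704e+00] shift cm [0.11 3.83 0.  ] roll -0.0 F [ 0.2  1.1 -1. ] w 0.08477199226335207
left_grip [508.6  98.1 203.6] 0.75
middle_grip [526.2 -58.7 198.9] 0.66
right_grip [ 540.3 -209.2  202.3] 0.58
```

View pics/w2.png

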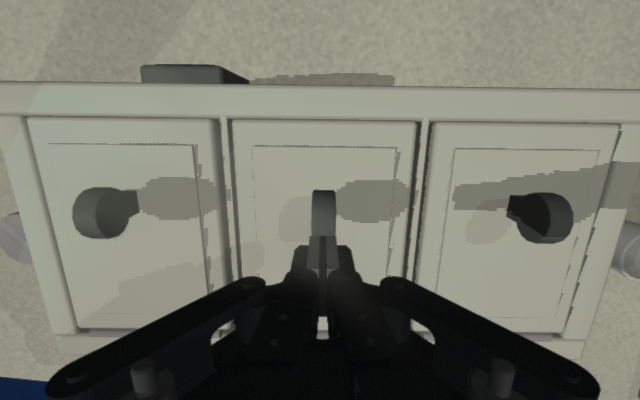

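The fingers, near (322,240), are centred on the middle disc at (324,212). Next I tap the middle lid.

Emit:
apply_moves([
  [0, 2, 0, 0, 0],
  [0, 3.3, 0, 0, 0],
  [0, 3.7, 0, 0, 0],
  [0, 3.8, 0, 0, 0],
])

```text
clock: 5.85
eef_pos: [525.1, -56.6, 220.3]
tool_rot: [-1.571, -0.0, 1.704]
force: [-1.1, -0.2, -0.3]
width: 0.1
```

Emit:
apply_moves([
  [0, 0.1, 0, 0, 0],
  [0, 0.2, 0, 0, 0],
  [0, 0.2, 0, 0, 0],
])

```text
clock: 6.22
eef_pos: [525.1, -56.8, 218.5]
tool_rot: [-1.571, 0.0, 1.704]
force: [-0.5, 0.0, 0.6]
width: 0.0
```

Emit:
apply_moves([
  [0, 0.1, 0, 0, 0],
  [0, 0.2, 0, 0, 0],
  [0, 0.3, 0, 0, 0],
  [0, 0.3, 0, 0, 0],
])

```text
clock: 6.72
eef_pos: [525.0, -56.8, 215.2]
tool_rot: [-1.571, -0.0, 1.704]
force: [0.1, -0.0, 1.1]
width: -0.1
```

Emit:
apply_moves([
  [0, 0.1, 0, 0, 0],
  [0, 0.2, 0, 0, 0],
  [0, 0.3, 0, 0, 0],
  [0, 0.4, 0, 0, 0],
  [0, 0.5, 0, 0, 0],
  [0, 0.5, 0, 0, 0],
])

```text
clock: 7.48
eef_pos: [525.0, -56.8, 211.9]
tool_rot: [-1.571, -0.0, 1.704]
force: [-3.7, 1.2, 13.6]
width: 0.1
```

The middle lid sinks to a stop at z ≈ 212, 8 mm of travel, under about 1 N, so it is the loose one. I still have to tap the right lid.

Emit:
apply_moves([
  [0, -2, 0, 0, 0],
  [0, -4.5, 0, 0, 0],
  [-5, -5, 0, 0, 0],
  [-10, -5, 0, 0, 0],
  [-15.5, -4.8, 0, 0, 0],
  [-15.5, -4.8, 0, 0, 0],
  [-15.5, -4.8, 0, 0, 0],
])

```text
clock: 8.35
eef_pos: [545.6, -209.8, 257.9]
tool_rot: [-1.571, -0.001, 1.704]
force: [-0.3, -0.0, -1.1]
width: 0.4
```

```bash
python3 - <<'E'
from h import *
import cv2
to(G['R']+[0,0,18])
p=ctrl.get_image('wrist');cv2.imwrite('pics/w3.png',p['image'][:,:,::-1])
for q in ('middle_grip','right_grip'):
  for d in ctrl.mark_of(p,q)[:2]: print(q,np.round(d['location'],1),d['confidence'])
E
```

```text
t 8.35 eef [ 545.6 -209.8  257.9] rot [-1.571e+00 -1.000e-03  1.704e+00] shift cm [0.09 3.79 0.01] roll -0.0 F [-0.3 -0.  -1.1] w 0.44364587389775867
middle_grip [526.4 -56.9 200.5] 0.87
right_grip [ 541.3 -211.4  202.1] 0.91
```

View pics/w3.png

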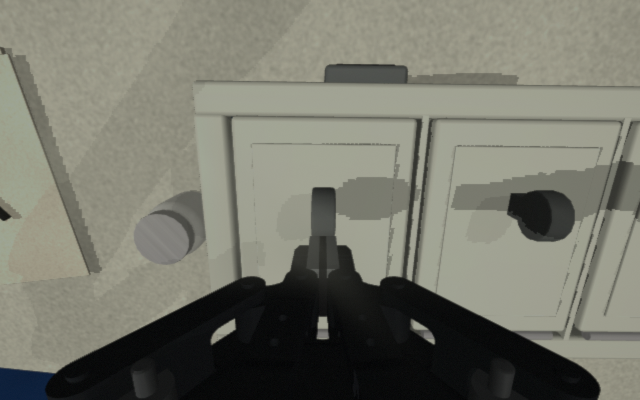

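The fingertips (322,240) are centred on the right disc (324,212), and the middle lid has sprung back to shut. Next I tap the right lid.

Emit:
apply_moves([
  [0, 2, 0, 0, 0],
  [0, 3.3, 0, 0, 0],
  [0, 3.7, 0, 0, 0],
  [0, 3.8, 0, 0, 0],
])

```text
clock: 9.0
eef_pos: [545.7, -210.2, 220.3]
tool_rot: [-1.571, -0.0, 1.704]
force: [0.2, 0.1, 0.4]
width: -0.1
```

Emit:
apply_moves([
  [0, 0.1, 0, 0, 0],
  [0, 0.2, 0, 0, 0],
  [0, 0.25, 0, 0, 0],
  [0, 0.25, 0, 0, 0],
])

```text
clock: 9.5
eef_pos: [546.0, -210.4, 219.9]
tool_rot: [-1.573, 0.0, 1.704]
force: [-2.6, 1.7, 11.0]
width: 0.3
```

The right lid is firm too (11 N, no travel). I'll go back up, open the fingers and move over the middle grip.

Emit:
apply_moves([
  [0, -2, 0, 0, 0],
  [0, -4.5, 0, 0, 0],
  [5, -5, 0, 0, 0],
  [10, -5, 0, 0, 3],
  [15.4, -4.2, 0, 0, 5],
  [15.4, -4.2, 0, 0, 5],
  [15.4, -4.2, 0, 0, 5],
  [15.4, -4.2, 0, 0, 5],
])

```text
clock: 10.5
eef_pos: [525.4, -59.5, 260.1]
tool_rot: [-1.571, 0.001, 1.701]
force: [0.8, -0.0, 0.4]
width: 50.2
```

```bash
python3 - <<'E'
from h import *
import cv2
to([525.5,-56.2,183])
p=ctrl.get_image('wrist');cv2.imwrite('pics/w4.png',p['image'][:,:,::-1])
for q in ('middle_grip',):
  for d in ctrl.mark_of(p,q)[:2]: print(q,np.round(d['location'],1),d['confidence'])
E
```

```text
t 10.5 eef [525.4 -59.5 260.1] rot [-1.571e+00  1.000e-03  1.701e+00] shift cm [ 0.33  7.71 -0.04] roll -0.002 F [ 0.8 -0.   0.4] w 50.24590977791959
middle_grip [524.3 -56.9 201.6] 0.57
```

View pics/w4.png

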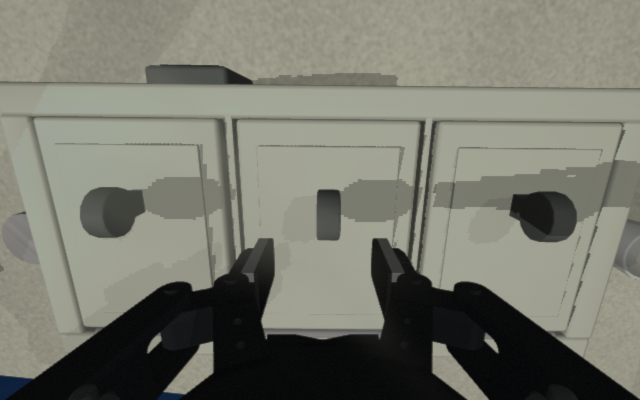

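The open fingers (260 and 385) straddle the disc at column 328, so I shift +3 mm in tool x while descending.

Emit:
apply_moves([
  [0.3, 2, 0, 0, 5],
  [0.3, 4.5, 0, 0, 5],
  [0.3, 6.5, 0, 0, 5],
  [0.3, 7.7, 0, 0, 5],
  [0.3, 7.7, 0, 0, 5],
])

```text
clock: 11.22
eef_pos: [524.4, -55.2, 182.2]
tool_rot: [-1.569, -0.0, 1.703]
force: [0.1, 0.4, 1.4]
width: 49.9
```

```bash
python3 - <<'E'
from h import *
import cv2
to([525.5,-56.2,183])
p=ctrl.get_image('wrist');cv2.imwrite('pics/w5.png',p['image'][:,:,::-1])
E
```

```text
t 11.225 eef [524.4 -55.2 182.2] rot [-1.569 -0.     1.703] shift cm [-0.11 -0.08 -0.1 ] roll -0.001 F [0.1 0.4 1.4] w 49.93027901594565
```

View pics/w5.png

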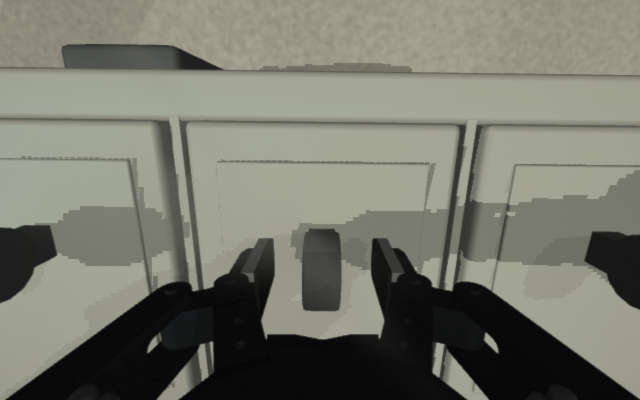

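The disc, at columns 303–341, sits between the pads. I close on it now.

Emit:
apply_moves([
  [0, 0, 0, 0, 3],
  [0, 0, 0, 0, 1.5],
  [0, 0, 0, 0, 0.5],
  [0, 0, 0, 0, 0.5],
  [0, 0, 0, 0, 0.5],
  [0, 0, 0, 0, 0.5],
])

```text
clock: 12.02
eef_pos: [525.2, -55.7, 183.1]
tool_rot: [-1.572, 0.001, 1.703]
force: [0.2, -4.7, 4.1]
width: 15.1
```

```bash
python3 - <<'E'
from h import *
import cv2
to([525.5,-56.2,183])
p=ctrl.get_image('wrist');cv2.imwrite('pics/w6.png',p['image'][:,:,::-1])
for th in range(0,61,6):
    a=np.radians(164.1-th); r=np.hypot(130,37)
    print(th, 'ty %.2f tz %.2f'%(-(r*np.sin(a)-37)/10, -(r*np.cos(a)+130)/10))
E
```

```text
t 12.025 eef [525.2 -55.7 183.1] rot [-1.572e+00  1.000e-03  1.703e+00] shift cm [-0.06  0.01 -0.02] roll -0.001 F [ 0.2 -4.7  4.1] w 15.069886681476339
0 ty -0.00 tz -0.00
6 ty -1.34 tz -0.46
12 ty -2.62 tz -1.05
18 ty -3.84 tz -1.78
24 ty -4.97 tz -2.63
30 ty -6.01 tz -3.59
36 ty -6.94 tz -4.66
42 ty -7.75 tz -5.82
48 ty -8.44 tz -7.05
54 ty -8.99 tz -8.35
60 ty -9.41 tz -9.71
```

View pics/w6.png

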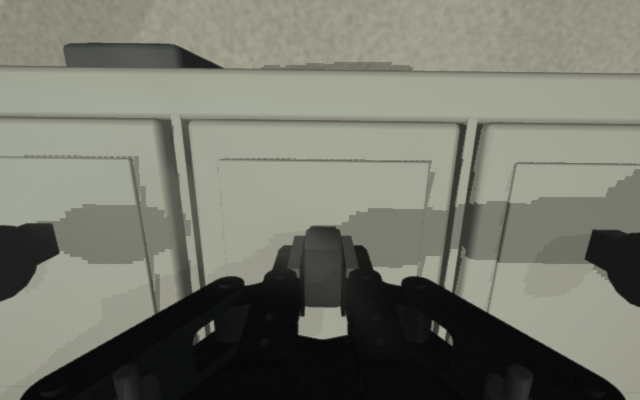

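The disc is gripped (width 15 mm, disc at (323,265) between the pads). I lift along the hinge arc, first part.

Emit:
apply_moves([
  [0, -0.67, -0.2, 0, 0.5],
  [0, -1.34, -0.46, 0, 0.5],
  [0, -2.0, -0.74, 0, 0.5],
  [0, -2.62, -1.05, 0, 0.5],
  [0, -3.25, -1.4, 0, 0.5],
  [0, -3.84, -1.78, 0, 0.5],
  [0, -3.84, -1.78, 0, 0.5],
])

```text
clock: 12.95
eef_pos: [541.2, -53.7, 219.6]
tool_rot: [-1.567, 0.001, 1.703]
force: [2.2, -6.5, -7.4]
width: 15.3
```

```bash
python3 - <<'E'
from h import *
import cv2
to([525.5,-56.2,183])
p=ctrl.get_image('wrist');cv2.imwrite('pics/w7.png',p['image'][:,:,::-1])
p=ctrl.get_image('scene');cv2.imwrite('pics/s7.png',p['image'][:,:,::-1])
E
```

```text
t 12.95 eef [541.2 -53.7 219.6] rot [-1.567e+00  1.000e-03  1.703e+00] shift cm [-0.03  3.66  1.58] roll -0.001 F [ 2.2 -6.5 -7.4] w 15.319076462851182
```

View pics/w7.png

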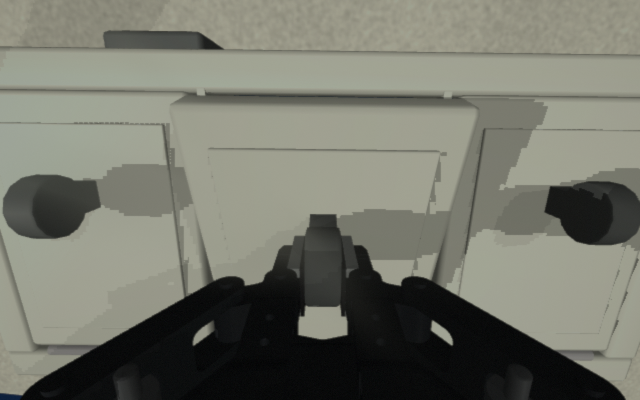

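View pics/s7.png

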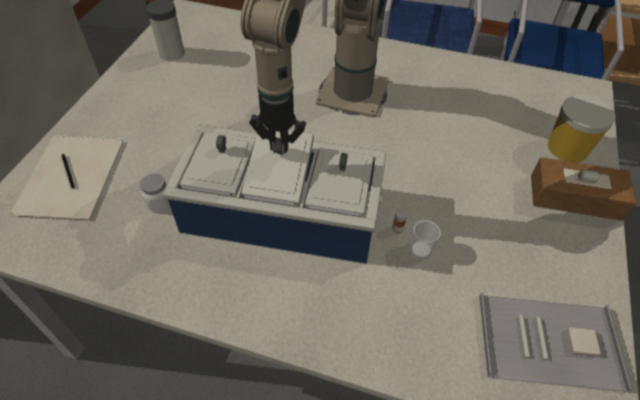

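The lid follows: in the wrist picture its front edge, at row 97, stands above the rim. I continue to about 54°.

Emit:
apply_moves([
  [0, -0.57, -0.42, 0, 0.5],
  [0, -1.13, -0.85, 0, 0.5],
  [0, -1.66, -1.32, 0, 0.5],
  [0, -2.17, -1.81, 0, 0.5],
  [0, -2.65, -2.33, 0, 0.5],
  [0, -3.1, -2.88, 0, 0.5],
  [0, -3.52, -3.45, 0, 0.5],
  [0, -3.91, -4.04, 0, 0.5],
  [0, -4.27, -4.65, 0, 0.5],
  [0, -4.6, -5.27, 0, 0.5],
  [0, -4.9, -5.92, 0, 0.5],
  [0, -5.15, -6.57, 0, 0.5],
  [0, -5.15, -6.57, 0, 0.5],
  [0, -5.15, -6.57, 0, 0.5],
])

```text
clock: 14.8
eef_pos: [600.5, -46.5, 269.2]
tool_rot: [-1.553, 0.001, 1.702]
force: [-8.6, -7.6, -2.8]
width: 15.3
```

```bash
python3 - <<'E'
from h import *
import cv2
to([525.5,-56.2,183])
s=ctrl.read_state()
p=ctrl.get_image('wrist');cv2.imwrite('pics/w8.png',p['image'][:,:,::-1])
p=ctrl.get_image('scene');cv2.imwrite('pics/s8.png',p['image'][:,:,::-1])
for q in ('middle_grip','vial','cup','swab_jar'):
  for d in ctrl.mark_of(p,q)[:2]: print(q,np.round(d['location'],1),d['confidence'])
h=M+130*bx
g=s['eef_pos']+[0,0,18.7]-h
print('angle',164.1-np.degrees(np.arctan2(g[2]+37,g@bx)), np.hypot(g[2]+37,g@bx))
E
```

```text
t 14.8 eef [600.5 -46.5 269.2] rot [-1.553e+00  1.000e-03  1.702e+00] shift cm [0.03 8.75 7.41] roll -0.002 F [-8.6 -7.6 -2.8] w 15.252877924293172
middle_grip [595.4 -50.8 288.5] 0.74
vial [515.6 263.6   3.8] 0.62
cup [562.8 335.5   1.1] 0.94
cup [503.5 100.2 201. ] 0.15
swab_jar [ 637.2 -380.3   -1.8] 0.8
angle 50.43973527567324 134.21019352715106
```

View pics/w8.png

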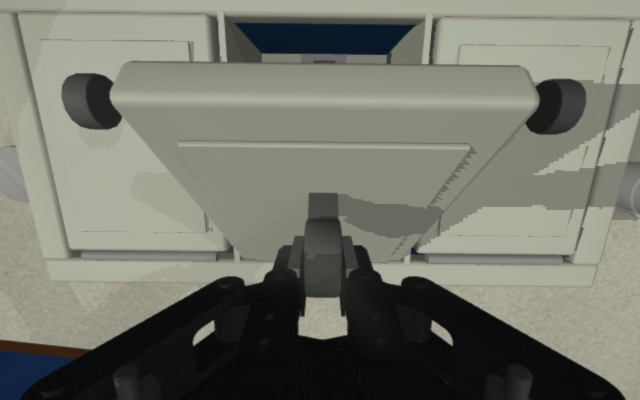

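View pics/s8.png

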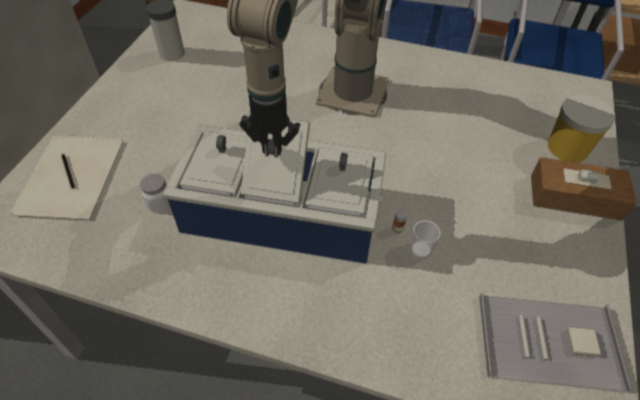

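The lid stands open at about 50°, and the interior shows in the wrist picture around (320,40). I add a few degrees of margin.

Emit:
apply_moves([
  [0, -0.2, -0.5, 0, 0.5],
  [0, -0.35, -1.1, 0, 0.5],
  [0, -0.35, -1.1, 0, 0.5],
  [0, -0.35, -1.1, 0, 0.5],
  [0, -0.35, -1.1, 0, 0.5],
])

```text
clock: 15.72
eef_pos: [610.7, -45.3, 272.8]
tool_rot: [-1.552, 0.001, 1.702]
force: [-11.0, -7.0, -0.4]
width: 15.2
```

```bash
python3 - <<'E'
from h import *
import cv2
s=ctrl.read_state()
print(s['clock'],np.round(s['force'],1),s['width'],np.round(s['tool_rot'],3))
h=M+130*bx
R=Ro.from_euler('xyz',s['tool_rot']).as_matrix()
g=s['eef_pos']-R[:,1]*18.7-h
print('angle',164.1-np.degrees(np.arctan2(g[2]+37,g@bx)), np.hypot(g[2]+37,g@bx))
p=ctrl.get_image('wrist');cv2.imwrite('pics/w9.png',p['image'][:,:,::-1])
for n in ('scene','top'):
  p=ctrl.get_image(n)
  for q in ('middle_grip','vial','cup','swab_jar'):
    for d in ctrl.mark_of(p,q)[:1]: print(n,q,np.round(d['location'],1),d['confidence'])
E
```

```text
15.725 [-11.   -7.   -0.4] 15.191235687845388 [-1.552e+00  1.000e-03  1.702e+00]
angle 55.259189213685175 133.6751240086521
scene middle_grip [606.  -50.  289.9] 0.55
scene vial [516.9 264.8   3.9] 0.62
scene cup [561.6 333.6  -1.9] 0.74
scene swab_jar [ 6.379e+02 -3.804e+02  2.000e-01] 0.63
top middle_grip [599.2 -44.5 289.2] 0.71
top vial [512.  266.2  -1.6] 0.45
top swab_jar [ 637.5 -382.4   -0.7] 0.98
```

View pics/w9.png

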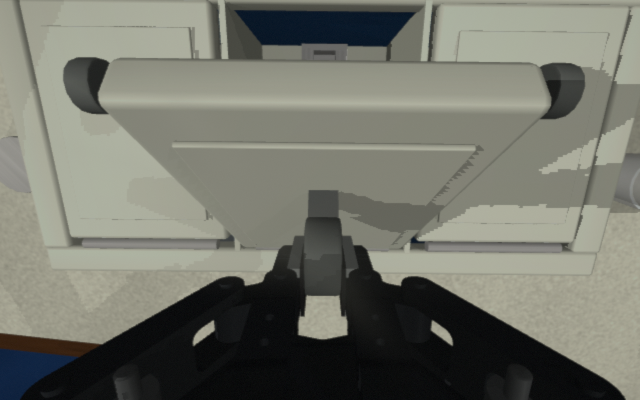

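The lid is held at about 54°. The grip is firm, with the disc still between the pads at (323,255), and the bystanders haven't moved. I hand in.

```bash
python3 - <<'E'
from cell import ctrl
print(ctrl.finish_job()); s=ctrl.read_state(); print(s['clock'],s['eef_pos'],s['width'])
E
```

```text
the job is handed in; nothing more can be done
None
the job is handed in; nothing more can be done
```

The middle lid was the loose one. I lifted it by its round grip to about 55° and handed the job in at about 16 s, with the gripper still holding it open.

- **Taps, left to right on the grips:** the left lid was firm, with about 10 N and no travel. The middle lid sank 8 mm under about 1 N to a stop, and in the next picture it looked shut again. The right lid was firm, with 11 N and no travel.
- **Lift:** I gripped the middle disc (15 mm opening) and raised it along its hinge arc. From the tool position the angle is about 55°. The network's less exact grip marks put it a few degrees lower, still above 45°.
- **Last checks:** the wrist force was about 13 N and the disc was still between the pads. The vial, cup and jar were where they started, within measurement error. The top camera did not find the cup in the last look, but the scene camera did.
- **Not checked:** no state could be read after hand-in, so I have no reading for the second that follows it.

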